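Clamp a microfluidic chip in its sprung holder

ROBOT

A 6-joint arm with a two-finger parallel gripper is mounted at the origin on a cart in front of the work surface, level with it; the furniture and walls round the work are solid. World frame = base frame: x ahead of the robot, y to its left, z up, the work surface at z = 0. Lengths are in m, angles in degrees, forces in N, time in s.
With the tool pointing down it reaches from about 0.3 to 0.75 m from the base axis. Payload 8.5 kg.
Tool frame: the origin (TCP) lies midway between the tips of the shut fingers; the grasp point (between the pads) lies 19 mm behind it (env.hold_point_z is the distance from the TCP to the grasp point, in m); z points along the fingers, y is the line along which they close (so a half turn about z gives the same grasp; the last joint's range is limited). The gripper opens to 85 mm and grips with 20 to 120 N. Pads are 22 mm wide; open, the fingers measure 114 mm over their backs; the gripper's body (76 mm by 85 mm) begins 54 mm behind the grasp point. The pads swing forward as they close: fully open they stand 13 mm farther back than shut.
Start: joints at [-82.237, 21.807, 74.336, -0, 83.858, -12.336], TCP at [0.189, -0.516, 0.198] pointing down, gripper open.
Joint ranges: [-178.18, 178.18], [-50.72, 133.34], [12.68, 142.11], [-81.47, 261.47], [9.98, 163.14], [-165.26, 165.26]. Speed limits (degrees/s): [136.94, 136.94, 180, 180, 180, 180].

INTERFACE

Orientations are given as a 3x3 rotation matrix whose columns are the frame's x, y, z axes.
In Python, from rig import observe, get_image, camera_info, env gives the robot as it stands.
- The arm moves only by the tool drive_tool, never from a script. Its arguments are lists of equal length, an entry for each row: "offset": the shift along the tool's x, y, z in units of 40 mm (1.0 is 40 mm), a list of three; "turn": the turn, a rotation vector about the tool's x, y, z in units of 6 degrees (1.0 is 6 degrees), a list of three; "hand": the opening, from 0 (shut) to 1 (fully open). A call has exactly 10 rows; each row shifts and turns the commanded pose from where the row before left it, along the tool's axes as they then stand; what a row does not reach is not made up. A row lasts 1/8 s, in which the tool goes at most 62.5 mm and 10.7 degrees, less where a joint would pass 70% of its speed; a pose out of reach is approached as far as the arm can. A call is refused whole if a number of a shift passes 1 or a number of a turn 1, either way. A call with a gripper value outside its range is refused whole. The fingers move at their own pace and stop on an object; "newtons" is the grip in N (left out, the last holds). Time passes only in rows, so rows that do not move let the fingers close, or fill a call up. It gives the time, the measured TCP pose, the force, the opening and the grip force at its end, in the units of the state.
- observe(): the state, without advancing time (a new reading comes with each control period).
- get_image(name): name is "side" or "top" or "wrist"; returns the picture (400x640x3 uint8, blue, green, red); there is no depth.
- camera_info(name): a dict with "fx", "fy", "cx", "cy" (pixels), "k1" (the pictures are not rectified: a ray, as slopes to the right and down, at radius r is drawn at 1 + k1 r^2 times it, then the intrinsics apply), "world_to_cam" (4x4, takes a point from world to camera coordinates). Camera axes: x right, y down, z forward; pixel columns grow to the right and rows downward; lengths in m; the calibration is good to about 2 mm. A picture is of the moment at which its call begins: read the wrist's pose just before it. camera_info takes no time and is no camera call; for the wrist camera it gives the pose at the moment of the call.
- env.close_job(): hands the job in; it is judged then, once.
The state is a dict: "time_s": time; "q": joint angles; "qvel": joint speeds; "joint_efforts": joint torques, N m; "position": TCP position; "tool_rot": TCP orientation; "ft_force": force on the tool from outside, world axes, zero at the start; "wrist_torque": the same for the moment, N m; "grip_width": finger opening in m; "gripper_force": force on a finger pad.
Only numpy, scipy, OpenCV 4.12 (cv2) and the standard library are available. Lean on these libraries where they do the work, as an engineer would, in place of code of your own. Each camera call takes 0.05 s, during which the arm holds its last target. There are 200 camera calls.

TASK

Clamp the clear microfluidic chip in its black holder: lay it across the two orange spring pads, down between the side cheeks, and let go of it; then lower the white lid onto the two steel dowels, its blue port at the blue-marked end with the thicker dowel. The springs push the lid up, so press it down until it sits flush on the black base all round, and finish while still holding it pressed there, ready for the screws. Leave the dropper bottle, the beaker and the petri dish where they stand.

Things in the scene. Friction and masses are not known exactly. Their poses are not given: they have to be found in the camera images.
- base: black holder, bolted down, foot plate 80 x 140 x 8 mm; origin under its centre, on the bench; y runs along its length to the blue-marked end with the thicker dowel, z up. At each end a block 44 mm wide (x), 38 mm long, its flat top (shoulder) 28.5 mm above the bench; between the blocks, for 54 mm along y, it is open from side to side
- base_seat (a point): point midway between the dowels at shoulder height; the lid's origin meets it when the lid is home. The inner 12.5 mm of each block is a pocket for one end of the chip, open upward and to the middle: end walls 79 mm apart (y), cheeks 29.4 mm apart (x), both sloped 1.7 mm wider at the top, 4.5 mm deep from shoulder to pad
- dowel_thick (a point): tip of the steel dowel of 8 mm diameter at the blue-marked end, 52 mm from the base's centre along +y; it rises 16 mm above the shoulder, the top 5.5 mm tapered to a 3 mm tip
- dowel_thin (a point): tip of the dowel of 6 mm diameter at the other end (52 mm along -y), same height and taper
- pad_thick (a joint): how far the orange-topped spring pad (28 x 10 mm, 33.5 mm from the base's centre) at the thick-dowel end is pressed down (m): 0 when up, its top 24 mm above the bench; 0.0035 when the lid is home on the chip. Gives from 2 N, takes 4.5 N at 3.5 mm; chip and lid alone do not press it down
- pad_thin (a joint): the same for the spring pad at the thin-dowel end; closing the lid takes about 7 N in all beyond its own weight
- chip: clear slab with a blue zigzag channel, 26 mm wide (x), 76 mm long (y), 8 mm thick, 30 g; origin under its centre; the same both ways round; lies flat on the bench at the start, this face up. On the raised pads its top stands 3.5 mm above the shoulders
- lid: white plate 44 mm wide (x), 126 mm long (y), 12 mm thick, about 200 g, flat below; origin under its centre; y points to the blue port and stripe; starts lying on its underside. Through holes 9.6 mm at y = +52 mm (for the thick dowel), 7.6 mm at -52 mm. Mid-top a dark grip block 24 mm wide (x), 34 mm long, 30 mm high above the plate; ports 14 mm high at y = +30 mm (blue), -30 mm (grey)
- lid_grip (a point): point inside the grip block, on its axis, 35 mm above the lid's underside (23 mm above the plate's top); x and y as the lid's
- lid_blue_end (a point): centre of the lid's larger hole (blue end), at the underside
- dropper: white dropper bottle with a red bulb, 37 mm wide, 102 mm high; origin under its centre; leave alone
- beaker: small glass beaker, 53 mm wide, 64 mm high; origin under its centre; leave alone
- dish: petri dish, 91 mm wide, 16 mm high; origin under its centre; leave alone
Things that resemble listed ones, but are neither listed nor needed, are in the scene too. Leave any green or pink look-alike of the chip alone.

How it is judged:
By the outcome, as a careful person would: the job done as asked, in the order asked, and still so for the second after the job is handed in, while the arm keeps its last pose, push and grip.
It also fails if it takes over 67 s, if anything falls off the work surface, if the arm or the gripper's body presses on something with over 40 N, if the wrist force passes 120 N, or if a joint passes its speed limit or range.

## Working session

There is one attempt and no reset: what is moved stays moved. The work goes in short steps, Python scripts to look and compute and a tool call to move; the robot and the scene stay as the last step left them, time stands still between calls to the robot, and variables do not carry over. Pictures are saved under pics/ and viewed, at most 10 in all, crops included, and the job is handed in when it is done.

Besides the shell and the picture viewer there is one more tool, called after "Request:" by a JSON object that holds its "api" and its "payload". drive_tool: Moves the arm, as the interface text tells. Its arguments: {"type":"object","properties":{"offset":{"type":"array"},"turn":{"type":"array"},"hand":{"type":"array"},"newtons":{"type":"number"}},"required":["offset","turn","hand"]}

```bash
ls; mkdir -p pics; python3 - <<'E'
from rig import observe,get_image,camera_info,env
import cv2,numpy as np
a=get_image("top");b=get_image("side")
cv2.imwrite("pics/top0.png",a);cv2.imwrite("pics/side0.png",b)
for n in("top","side","wrist"):
    c=camera_info(n);print(n,c["fx"],c["fy"],c["cx"],c["cy"],c["k1"]);print(np.round(c["world_to_cam"],3))
s=observe();print(s["time_s"],s["position"],np.round(s["tool_rot"],3).tolist(),env.hold_point_z)
E
```

```text
pics
top 502.8627740031747 502.8627740031747 309.3740239030632 205.29923211593393 -0.037416165280459976
[[-0.009 -1.     0.007  0.062]
 [-0.985  0.007 -0.172  0.563]
 [ 0.172 -0.009 -0.985  1.165]
 [ 0.     0.     0.     1.   ]]
side 426.31927527325735 426.31927527325735 324.6662573267641 196.50653364542285 -0.10552306635381348
[[ 0.998 -0.062  0.021 -0.53 ]
 [-0.022 -0.608 -0.794  0.101]
 [ 0.062  0.791 -0.608  1.006]
 [ 0.     0.     0.     1.   ]]
wrist 319.9740316947179 319.9740316947179 314.80784619070977 200.78756862589304 -0.020700388857710444
[[ 0.343 -0.939  0.    -0.55 ]
 [-0.897 -0.328  0.297 -0.039]
 [-0.278 -0.102 -0.955  0.38 ]
 [ 0.     0.     0.     1.   ]]
0.1 [ 0.18895702 -0.51619576  0.19697619] [[0.939, 0.344, -0.0], [0.344, -0.939, 0.001], [0.0, -0.001, -1.0]] 0.0187
```

View pics/top0.png

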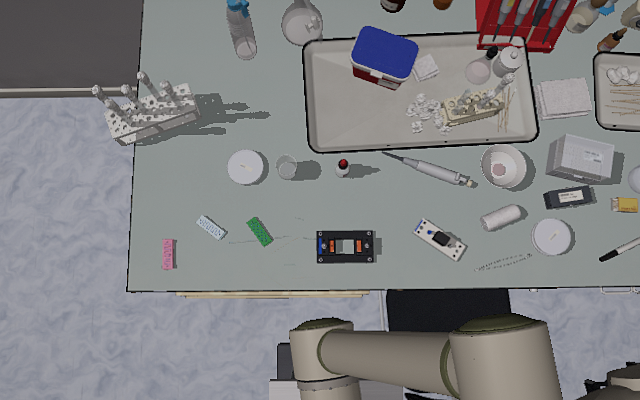

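View pics/side0.png

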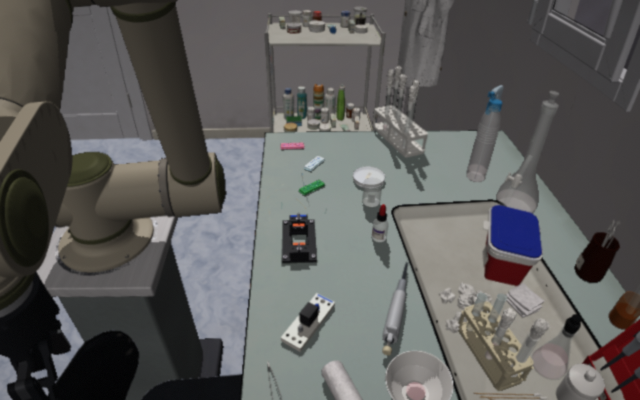

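Top view: candidates for the chip are clear with blue (211,227), green look-alike (260,231) and pink look-alike (168,254). I choose the clear one. The base is at (346,246) with its blue end to the left (322,246), and the lid is at (440,240) with its blue port upper left (420,222). In the side view they are at (314,163), (298,240) and (308,322).

```bash
cat > h.py <<'E'
import cv2,numpy as np
from rig import observe,get_image,camera_info,env
def ray(c,px):
    K=np.array([[c["fx"],0,c["cx"]],[0,c["fy"],c["cy"]],[0,0,1.]])
    s=cv2.undistortPoints(np.array([[px]],float),K,np.array([c["k1"],0,0,0,0.]))[0,0]
    W=np.asarray(c["world_to_cam"]);R=W[:3,:3];o=-R.T@W[:3,3]
    d=R.T@np.array([s[0],s[1],1.]);return o,d/np.linalg.norm(d)
def plane(c,px,z):
    o,d=ray(c,px);return o+d*(z-o[2])/d[2]
def tri(v):   # [(cam,px),...] -> point, residual
    A=np.zeros((3,3));b=np.zeros(3);L=[ray(c,p) for c,p in v]
    for o,d in L:
        P=np.eye(3)-np.outer(d,d);A+=P;b+=P@o
    x=np.linalg.solve(A,b);return x,max(np.linalg.norm((np.eye(3)-np.outer(d,d))@(x-o)) for o,d in L)
def blobs(im,lo,hi,roi=None,amin=8):
    m=cv2.inRange(cv2.cvtColor(im,cv2.COLOR_BGR2HSV),lo,hi)
    if roi:
        k=np.zeros_like(m);x0,y0,x1,y1=roi;k[y0:y1,x0:x1]=255;m&=k
    n,l,s,c=cv2.connectedComponentsWithStats(m)
    return sorted([(int(s[i,4]),*np.round(c[i],1).tolist()) for i in range(1,n) if s[i,4]>=amin],reverse=True),m
E
python3 - <<'E'
from h import *
t=cv2.imread("pics/top0.png");s=cv2.imread("pics/side0.png")
ct,cs=camera_info("top"),camera_info("side")
O=((4,150,120),(20,255,255));B=((100,130,60),(125,255,255))
for n,im,rois in(("top",t,((310,222,385,270),(408,210,475,268))),("side",s,((275,205,325,270),(275,285,340,355)))):
    print(n,"orange",blobs(im,*O,rois[0],5)[0][:3],"blue base",blobs(im,*B,rois[0],5)[0][:3],"blue lid",blobs(im,*B,rois[1],4)[0][:3])
    print("grip",blobs(im,(0,0,0),(180,255,70),rois[1],20)[0][:3])
print("chip plane",plane(ct,(211,227.5),.008),tri([(ct,(211,227.5)),(cs,(314,163))]))
print("base",tri([(ct,(346,246)),(cs,(298.5,240))]))
a=cv2.resize(t[205:275,150:280],None,fx=5,fy=5,interpolation=2)
b=cv2.resize(s[135:200,260:340],None,fx=5,fy=5,interpolation=2)
w=max(a.shape[1],b.shape[1]);o=np.zeros((600,w,3),np.uint8);
o[:300,:a.shape[1]]=a[:300];o[300:600,:b.shape[1]]=b[:300];cv2.imwrite("pics/c1.png",o)
E
```

```text
top orange [(40, 331.4, 245.8), (34, 358.9, 245.3)] blue base [(56, 319.7, 245.8)] blue lid [(10, 429.2, 231.9), (10, 418.0, 225.5)]
grip [(166, 440.7, 238.1)]
side orange [(22, 298.0, 224.5), (9, 301.8, 243.6), (7, 295.3, 243.6)] blue base [(11, 302.7, 215.5), (10, 293.0, 215.5)] blue lid []
grip [(308, 308.7, 314.6)]
chip plane [0.51656833 0.30104071 0.008     ] (array([0.5172636 , 0.30098615, 0.00857278]), np.float64(0.0007646361565786333))
base (array([ 0.46759466, -0.03220545,  0.01016214]), np.float64(0.00040346779034128126))
```

View pics/c1.png

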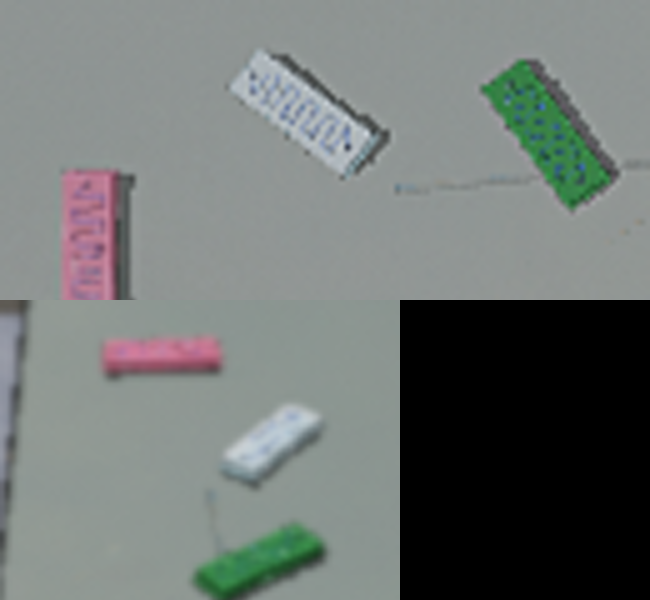

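The crop confirms it: a clear slab with a blue zigzag, with the green one to the right and the pink one to the left. I'm moving over the base and lid first for a wrist look on the way.

Request:
{"api": "drive_tool", "payload": {"offset": [[0.93, -0.71, 0], [0.93, -0.71, 0], [0.93, -0.71, 0], [0.93, -0.71, 0], [0.93, -0.71, 0], [0.93, -0.71, 0], [0.93, -0.71, 0], [0.93, -0.71, 0], [0.93, -0.71, 0], [0.93, -0.71, 0]], "turn": [[0, 0, 0], [0, 0, 0], [0, 0, 0], [0, 0, 0], [0, 0, 0], [0, 0, 0], [0, 0, 0], [0, 0, 0], [0, 0, 0], [0, 0, 0]], "hand": [1, 1, 1, 1, 1, 1, 1, 1, 1, 1]}}

```text
time_s: 1.35
position: [0.4413, -0.1205, 0.1974]
tool_rot: [[0.939, 0.344, -0.0], [0.344, -0.939, 0.0], [-0.0, -0.0, -1.0]]
ft_force: [-0.3, 0.2, -0.5]
grip_width: 0.0856
gripper_force: 0.0
```

```bash
cat >> h.py <<'E'
import pickle
def snap(n):
    s=observe();c=camera_info("wrist");im=get_image("wrist");cv2.imwrite(f"pics/{n}.png",im);pickle.dump((c,s),open(f"pics/{n}.pkl","wb"))
    print(n,s["time_s"],np.round(s["position"],4),"yaw",np.degrees(np.arctan2(s["tool_rot"][1][0],s["tool_rot"][0][0])).round(2));return c,im,s
def load(n): return (*pickle.load(open(f"pics/{n}.pkl","rb")),cv2.imread(f"pics/{n}.png"))
E
python3 -c "
from h import *
snap('w1')"
```

```text
w1 1.35 [ 0.4413 -0.1205  0.1974] yaw 20.1
```

View pics/w1.png

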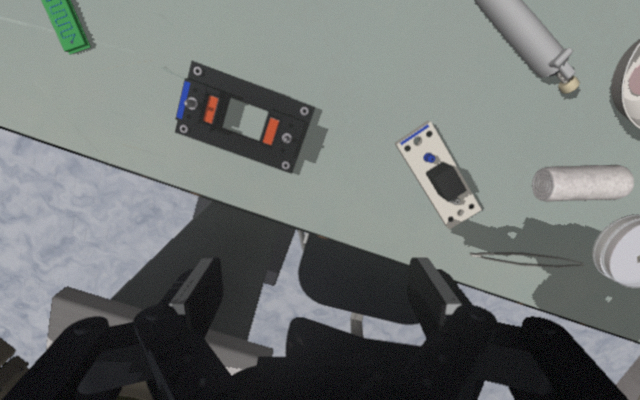

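Wrist view: the base's orange pads are at (211,108) and (270,131), blue end left, dowels at (192,103) and (287,138). The lid's stripe is at (416,136) and its grip at (447,181). On to the chip.

Request:
{"api": "drive_tool", "payload": {"offset": [[0.81, -0.7, 0], [0.81, -0.7, 0], [0.81, -0.7, 0], [0.81, -0.7, 0], [0.81, -0.7, 0], [0.81, -0.7, 0], [0.81, -0.7, 0.3], [0.81, -0.7, 0.5], [0.81, -0.7, 0.5], [0.81, -0.7, 0.5]], "turn": [[0, 0, -0.58], [0, 0, -0.58], [0, 0, -0.58], [0, 0, -0.58], [0, 0, -0.58], [0, 0, -0.58], [0, 0, -0.58], [0, 0, -0.58], [0, 0, -0.58], [0, 0, -0.58]], "hand": [1, 1, 1, 1, 1, 1, 1, 1, 1, 1]}}

```text
time_s: 2.65
position: [0.5383, 0.2896, 0.1244]
tool_rot: [[0.573, 0.819, -0.001], [0.819, -0.573, -0.0], [-0.001, -0.0, -1.0]]
ft_force: [-0.1, -0.5, 0.4]
grip_width: 0.0856
gripper_force: 0.0
```

```bash
python3 - <<'E'
from h import *
c,im,s=snap('w2')
hsv=cv2.cvtColor(im,cv2.COLOR_BGR2HSV)
# predicted chip pixel
W=c["world_to_cam"];p=W@np.array([.517,.301,.008,1]);u=(c["fx"]*p[0]/p[2]+c["cx"],c["fy"]*p[1]/p[2]+c["cy"]);print("pred",u)
y,x=int(u[1]),int(u[0]);print(hsv[y-40:y+41:8,x-40:x+41:8,2]);print(hsv[y-40:y+41:8,x-40:x+41:8,1])
E
```

```text
w2 2.65 [0.5383 0.2896 0.1244] yaw 55.01
pred (np.float64(289.4324309335174), np.float64(187.37612961051354))
[[111 111 108 106 143 147 145 110 110 111 114]
 [113 112 110 107 142 145 145  74 112 113 112]
 [112 114 114 117 133 141 145  76 110 110 114]
 [112 114 114 112 142 128 145  74 111 108 111]
 [110 114 115 116 132 143 145  94 113 111 109]
 [113 113 112 118 141 145 146  99 113 112 112]
 [113 112 115 117 131 140 143  95 112 113 112]
 [114 110 113 120 137 144 144 104 114 114 116]
 [113 111 112 117 147 135 142  93 110 113 111]
 [114 114 115 112  80  91 108  96 115 114 112]
 [112 114 115 114 112 116 113 111 111 114 110]]
[[16 16 12 12 20 23 19 16 16 21 13]
 [16  7 14 17 34 16 18 10 16 14  9]
 [16 13 13 13 31 33 21 20 12 14 18]
 [14 18 11  7 45 48 25 21 18  7 11]
 [14 16 13 11 27 25 21 19 20 11 14]
 [16 14 11 13 20 19 21 10 16 16 16]
 [16 14 18 13 62 64 23 13 16 16 14]
 [ 9 14 11 13 28 27 21 17 13 18 18]
 [14 11 16 11 23 55 20 14 19 16 11]
 [18 13 13 14 13 20 17 19 16 11 18]
 [16 13 16 20 14 15  9 14 18 18 19]]
```

View pics/w2.png

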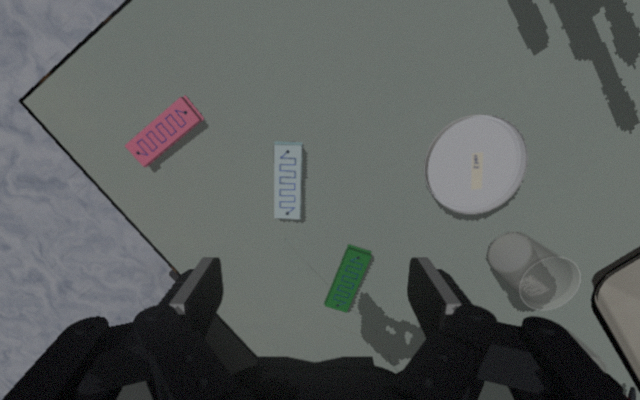

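The wrist view shows the clear chip upright at (288,181), the green one at (348,278) and the pink one at (165,130). Measuring the chip here, and the base and lid from w1.

```bash
cat >> h.py <<'E'
def togo(s,dp,dyaw=0):
    R=np.array(s["tool_rot"]);print("offset units (tool now)",np.round(R.T@np.array(dp)/.04,2),"turn z units",round(-dyaw/6,2))
E
python3 - <<'E'
from h import *
c,s,im=load('w2')
g=cv2.cvtColor(im,cv2.COLOR_BGR2HSV)[...,2]
m=np.zeros_like(g);m[125:235,255:320]=(cv2.GaussianBlur(g,(3,3),0)[125:235,255:320]>126)*255
m=cv2.morphologyEx(m,cv2.MORPH_CLOSE,np.ones((7,7)));m=cv2.morphologyEx(m,cv2.MORPH_OPEN,np.ones((5,5)))
k=max(cv2.findContours(m,0,2)[0],key=cv2.contourArea)
P=np.array([plane(c,p[0].astype(float),.008)[:2] for p in k],np.float32)*1000
r=cv2.minAreaRect(P);print("chip rect mm",r);bx=cv2.boxPoints(r)
e=bx[1]-bx[0];f=bx[2]-bx[1];L=e if np.linalg.norm(e)>np.linalg.norm(f) else f
a=np.degrees(np.arctan2(L[1],L[0]))%180;print("axis",a)
u=np.array(r[0])/1000;ct,cs=camera_info("top"),camera_info("side")
M=cv2.moments(k);px=(M['m10']/M['m00'],M['m01']/M['m00']);print("px",px)
print("tri chip wrist+top",tri([(c,px),(ct,(211,227.5))]),tri([(c,px),(ct,(211,227.5)),(cs,(314,163))]))
togo(s,[*(u-s["position"][:2]),0],a-55.01)
# base and lid
c1,s1,i1=load('w1');t=cv2.imread("pics/top0.png")
O=((4,150,100),(20,255,255))
w,_=blobs(i1,*O,(170,55,330,180),20);print(w)
w=sorted([b[1:] for b in w[:2]])
q=[]
for pw,pt,ps in((w[0],(331.4,245.8),(298,224.5)),(w[1],(358.9,245.3),(298.5,243.6))):
    x=tri([(c1,pw),(ct,pt)]);q.append(x[0]);print("pad",x,tri([(c1,pw),(ct,pt),(cs,ps)]),"plane24",plane(c1,pw,.024))
for pw,pt in(((447,181),(440.7,238.1)),): print("lid grip",tri([(c1,pw),(ct,pt)]))
E
```

```text
chip rect mm ((518.424560546875, 307.00469970703125), (73.06201171875, 24.324134826660156), 52.8114128112793)
axis 52.811424
px (286.7265463686147, 180.10602388006103)
tri chip wrist+top (array([ 0.51727787,  0.30491194, -0.00616915]), np.float64(0.0016577875598484425)) (array([0.51787644, 0.30508401, 0.00440476]), np.float64(0.0033902488752520265))
offset units (tool now) [ 0.07 -0.66  0.  ] turn z units 0.37
[(223, 270.3, 131.2), (210, 210.2, 109.2)]
pad (array([0.46739219, 0.00483612, 0.02814768]), np.float64(0.00032516435901887314)) (array([0.46718141, 0.00496713, 0.02637181]), np.float64(0.0006034813816603999)) plane24 [0.46713038 0.00621067 0.024     ]
pad (array([ 0.46772393, -0.06149925,  0.03108675]), np.float64(0.00032396298337275065)) (array([ 0.46745077, -0.06160443,  0.02688373]), np.float64(0.0007487665416452631)) plane24 [ 0.46703295 -0.06057302  0.024     ]
lid grip (array([ 0.48344685, -0.26188285,  0.02997015]), np.float64(8.856159274151507e-05))
```

Request:
{"api": "drive_tool", "payload": {"offset": [[0.01, -0.13, 0.3], [0.01, -0.13, 0.3], [0.01, -0.13, 0.3], [0.01, -0.13, 0.3], [0.01, -0.13, 0.3], [0, 0, 0], [0, 0, 0], [0, 0, 0], [0, 0, 0], [0, 0, 0]], "turn": [[0, 0, 0.07], [0, 0, 0.07], [0, 0, 0.07], [0, 0, 0.07], [0, 0, 0.07], [0, 0, 0], [0, 0, 0], [0, 0, 0], [0, 0, 0], [0, 0, 0]], "hand": [0.7, 0.7, 0.7, 0.7, 0.7, 0.7, 0.7, 0.7, 0.7, 0.7]}}

```text
time_s: 3.95
position: [0.5188, 0.3051, 0.0657]
tool_rot: [[0.605, 0.796, 0.0], [0.796, -0.605, 0.0], [0.0, 0.0, -1.0]]
ft_force: [-0.4, 0.2, 0.2]
grip_width: 0.0598
gripper_force: 0.0
```

```bash
python3 - <<'E'
from h import *
c,im,s=snap('w3')
g=cv2.GaussianBlur(cv2.cvtColor(im,cv2.COLOR_BGR2HSV)[...,2],(3,3),0)
W=c["world_to_cam"];p=W@np.array([.518,.305,.008,1]);u=(c["fx"]*p[0]/p[2]+c["cx"],c["fy"]*p[1]/p[2]+c["cy"]);print("pred",u)
x,y=map(int,u);x0,x1,y0,y1=x-45,x+45,y-80,y+80
m=np.zeros_like(g);m[y0:y1,x0:x1]=(g[y0:y1,x0:x1]>126)*255
m=cv2.morphologyEx(m,cv2.MORPH_CLOSE,np.ones((9,9)));m=cv2.morphologyEx(m,cv2.MORPH_OPEN,np.ones((5,5)))
k=max(cv2.findContours(m,0,2)[0],key=cv2.contourArea)
print("px",cv2.minAreaRect(k))
P=np.array([plane(c,p[0].astype(float),.008)[:2] for p in k],np.float32)*1000
r=cv2.minAreaRect(P);print("chip rect mm",r)
bx=cv2.boxPoints(r);e=bx[1]-bx[0];f=bx[2]-bx[1];L=e if np.linalg.norm(e)>np.linalg.norm(f) else f
a=np.degrees(np.arctan2(L[1],L[0]))%180;print("axis",a)
cp=load('w2')[0]
print("2-view wrist",tri([(c,cv2.minAreaRect(k)[0]),(cp,(287.5,180.6))]))
togo(s,[*(np.array(r[0])/1000-s["position"][:2]),0])
cv2.drawContours(im,[k],-1,(0,0,255),1);cv2.imwrite("pics/w3b.png",im)
E
```

```text
w3 3.95 [0.5188 0.3051 0.0657] yaw 52.8
pred (np.float64(314.1020458423678), np.float64(204.20008533555148))
px ((312.5, 199.0), (92.0, 33.0), 90.0)
chip rect mm ((518.7234497070312, 307.6385192871094), (74.10872650146484, 25.058265686035156), 52.90414047241211)
axis 52.904118
2-view wrist (array([ 0.51597312,  0.30480021, -0.00956919]), np.float64(0.00026185715799752207))
offset units (tool now) [ 0.05 -0.04  0.  ] turn z units 0.0
```

View pics/w3b.png

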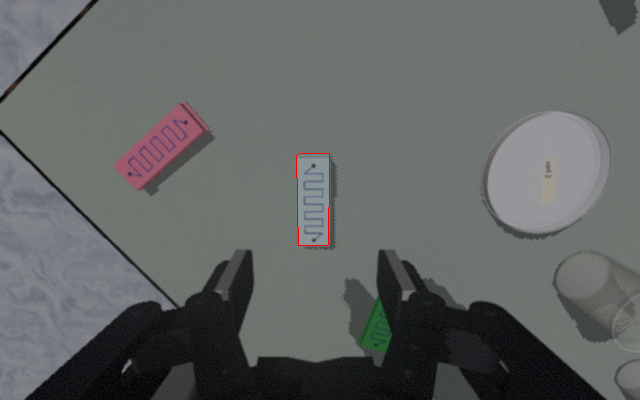

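The contour hugs the chip at (313,199), and the fingers straddle it (252 to 378, midline 315). Descend and grip.

Request:
{"api": "drive_tool", "payload": {"offset": [[0.03, -0.02, 0.3], [0.02, -0.02, 0.3], [0, 0, 0.3], [0, 0, 0.3], [0, 0, 0.25], [0, 0, 0.16], [0, 0, 0], [0, 0, 0], [0, 0, 0], [0, 0, 0]], "turn": [[0, 0, 0], [0, 0, 0], [0, 0, 0], [0, 0, 0], [0, 0, 0], [0, 0, 0], [0, 0, 0], [0, 0, 0], [0, 0, 0], [0, 0, 0]], "hand": [0.7, 0.7, 0.7, 0.7, 0.7, 0.7, 0.7, 0.2, 0.2, 0.2], "newtons": 30}}

```text
time_s: 5.25
position: [0.5187, 0.3078, 0.0014]
tool_rot: [[0.605, 0.797, 0.0], [0.797, -0.605, 0.0], [0.0, 0.0, -1.0]]
ft_force: [-0.0, 0.1, -1.1]
grip_width: 0.0172
gripper_force: 0.0
```

```bash
python3 - <<'E'
from h import *
c,im,s=snap('w4');print(s["gripper_force"],s["ft_force"],s["grip_width"])
b=cv2.resize(get_image("side")[110:230,240:400],(640,480),interpolation=2)
o=np.zeros((480,800,3),np.uint8);o[:200,:320]=cv2.resize(im,(320,200));o=np.hstack([cv2.resize(im[120:360,160:480],(400,300)),cv2.resize(b,(400,300))]);cv2.imwrite("pics/v4.png",o)
E
```

```text
w4 5.25 [0.5187 0.3078 0.0014] yaw 52.8
0.0 [-0.03450779  0.126248   -1.13517867] 0.01715568793897133
```

View pics/v4.png

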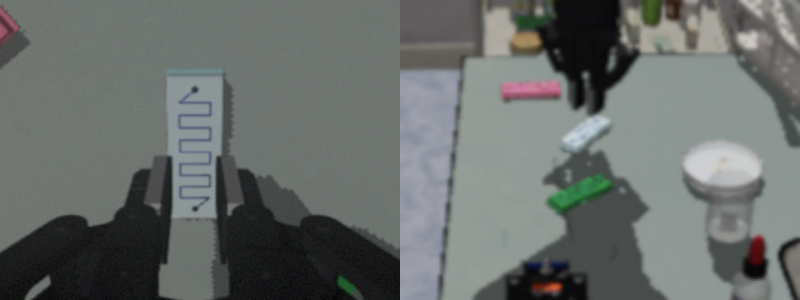

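The gripper closed above the chip. In the side view the tips, about px (318,153), stand clear of the chip at (315,163), and in the wrist view the chip lies intact beneath them. I'll measure how high the fingertips really are.

```bash
python3 - <<'E'
from h import *
s=observe();a=cv2.imread("pics/side0.png")
cs=camera_info("side");ct=camera_info("top")
b=get_image("side");t=get_image("top");t0=cv2.imread("pics/top0.png")
g=cv2.cvtColor(b,cv2.COLOR_BGR2GRAY)
d=(cv2.absdiff(a,b).max(2)>40)&(g<60)
for r in range(140,162,2):
    x=np.flatnonzero(d[r,290:350])+290;print(r,x.min() if len(x) else None,x.max() if len(x) else None,len(x))
def proj(c,p):
    q=c["world_to_cam"]@np.array([*p,1]);u=q[:2]/q[2];u=u*(1+c["k1"]*(u@u));return np.round([c["fx"]*u[0]+c["cx"],c["fy"]*u[1]+c["cy"]],1)
R=np.array(s["tool_rot"]);P=np.array(s["position"]);cw=camera_info("wrist")
print(P,s["q"])
for z in(0,-.02,-.04):print("z back",-z,"side",[proj(cs,P+R@np.array([x,y,z])) for x in(-.011,.011) for y in (-.009,.009)],"wrist",[proj(cw,P+R@np.array([.011,y,z])) for y in (-.0086,.0086)])
E
```

```text
140 307 328 19
142 308 326 18
144 309 324 14
146 309 321 12
148 309 321 11
150 309 321 10
152 310 320 6
154 317 318 2
156 None None 0
158 None None 0
160 None None 0
[0.51864021 0.30775611 0.00123579] [1.94491193e+01 3.83454519e+01 8.03534268e+01 7.53316313e-04
 6.12900555e+01 5.66496669e+01]
z back 0 side [array([309.5, 164.5]), array([314.5, 166.5]), array([313.7, 161.3]), array([318.6, 163.2])] wrist [array([300.3, 215.6]), array([329.5, 215.6])]
z back 0.02 side [array([309.5, 158.9]), array([314.5, 160.8]), array([313.8, 155.7]), array([318.7, 157.6])] wrist [array([298.7, 228.5]), array([331.2, 228.5])]
z back 0.04 side [array([309.5, 153.2]), array([314.6, 155. ]), array([313.8, 150. ]), array([318.8, 151.8])] wrist [array([296.8, 244.7]), array([333.4, 244.7])]
```

The side and wrist views agree: the real tips are about 38 mm higher than the reported TCP. I'll reopen and descend 28 mm carefully, watching the force.

Request:
{"api": "drive_tool", "payload": {"offset": [[0, 0, 0], [0, 0, 0], [0, 0, 0.1], [0, 0, 0.1], [0, 0, 0.1], [0, 0, 0.1], [0, 0, 0.1], [0, 0, 0.1], [0, 0, 0.1], [0, 0, 0]], "turn": [[0, 0, 0], [0, 0, 0], [0, 0, 0], [0, 0, 0], [0, 0, 0], [0, 0, 0], [0, 0, 0], [0, 0, 0], [0, 0, 0], [0, 0, 0]], "hand": [0.6, 0.6, 0.6, 0.6, 0.6, 0.6, 0.6, 0.6, 0.6, 0.6]}}

```text
time_s: 6.7
position: [0.5184, 0.3077, -0.0272]
tool_rot: [[0.605, 0.797, -0.001], [0.797, -0.605, -0.0], [-0.0, -0.0, -1.0]]
ft_force: [-0.8, 0.7, -0.2]
grip_width: 0.0516
gripper_force: 0.0
```

```bash
cat >> h.py <<'E'
def proj(c,p):
    q=c["world_to_cam"]@np.array([*p,1]);u=q[:2]/q[2];u=u*(1+c["k1"]*(u@u));return np.round([c["fx"]*u[0]+c["cx"],c["fy"]*u[1]+c["cy"]],1)
E
python3 - <<'E'
from h import *
c,im,s=snap('w5');b=get_image("side");cv2.imwrite("pics/s5.png",b)
print(s["ft_force"],s["grip_width"])
P=np.array(s["position"]);R=np.array(s["tool_rot"]);h=s["grip_width"]/2
cs=camera_info("side")
for k in(0,.02,.04):print(k,[proj(cs,P+R@np.array([.0,y,-k])) for y in(-h-.005,h+.005)],[proj(c,P+R@np.array([.011,y,-k])) for y in(-h,h)])
o=np.hstack([cv2.resize(im[120:360,160:480],(400,300)),cv2.resize(b[110:230,240:400],(400,300),interpolation=2)]);cv2.imwrite("pics/v5.png",o)
E
```

```text
w5 6.7 [ 0.5184  0.3077 -0.0272] yaw 52.8
[-0.80388351  0.72029201 -0.20140441] 0.05155107319160715
0 [array([305.8, 168.5]), array([322.4, 175. ])] [array([271.1, 215.6]), array([358.6, 215.6])]
0.02 [array([305.7, 163. ]), array([322.5, 169.5])] [array([266.3, 228.6]), array([363.6, 228.5])]
0.04 [array([305.7, 157.4]), array([322.6, 163.9])] [array([260.2, 244.8]), array([369.9, 244.6])]
```

View pics/v5.png

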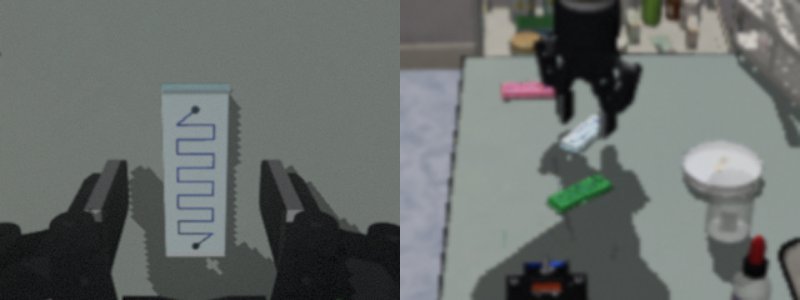

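The chip is centred between the fingers. The tips are still about 12 mm up, so I'll go 9 mm lower and close.

Request:
{"api": "drive_tool", "payload": {"offset": [[0, 0, 0.08], [0, 0, 0.08], [0, 0, 0.06], [0, 0, 0], [0, 0, 0], [0, 0, 0], [0, 0, 0], [0, 0, 0], [0, 0, 0], [0, 0, 0]], "turn": [[0, 0, 0], [0, 0, 0], [0, 0, 0], [0, 0, 0], [0, 0, 0], [0, 0, 0], [0, 0, 0], [0, 0, 0], [0, 0, 0], [0, 0, 0]], "hand": [0.6, 0.6, 0.6, 0.2, 0.2, 0.2, 0.2, 0.2, 0.2, 0.2], "newtons": 30}}

```text
time_s: 8.05
position: [0.5198, 0.3084, -0.0338]
tool_rot: [[0.605, 0.797, 0.003], [0.797, -0.605, 0.001], [0.003, 0.002, -1.0]]
ft_force: [-1.2, 0.7, 13.1]
grip_width: 0.0252
gripper_force: 36.4
```

Gripped at 25 mm. The 13 N says the tips touch the bench at TCP reading −0.034, so the chip's underside is 34 mm above the TCP reading. Lift and carry it to the base, turning to base yaw 90°.

Request:
{"api": "drive_tool", "payload": {"offset": [[0, 0, -0.7], [0, 0, -1], [-1, 0.17, -0.5], [-1, 0.17, 0], [-1, 0.17, 0], [-1, 0.17, 0], [-1, 0.17, 0], [-1, 0.17, 0], [-1, 0.17, 0], [-1, 0.17, 0]], "turn": [[0, 0, 0], [0, 0, 0], [0, 0, -0.78], [0, 0, -0.78], [0, 0, -0.78], [0, 0, -0.78], [0, 0, -0.78], [0, 0, -0.78], [0, 0, -0.78], [0, 0, -0.74]], "hand": [0.2, 0.2, 0.2, 0.2, 0.2, 0.2, 0.2, 0.2, 0.2, 0.2]}}

```text
time_s: 9.3
position: [0.4566, -0.0064, 0.0525]
tool_rot: [[-0.003, 1.0, 0.0], [1.0, 0.003, -0.0], [-0.0, 0.0, -1.0]]
ft_force: [0.8, 0.2, 0.5]
grip_width: 0.025
gripper_force: 29.9
```

```bash
python3 - <<'E'
from h import *
c,im,s=snap('w6');print(s["grip_width"],s["gripper_force"])
togo(s,[.4673-s["position"][0],-.0275-s["position"][1],0])
O=((4,130,90),(22,255,255))
print(blobs(im,*O,None,20)[0][:4]);print("blue",blobs(im,(105,150,60),(125,255,255),None,30)[0][:4])
P=np.array(s["position"]);R=np.array(s["tool_rot"])
for x in(-.038,.038):print([proj(c,P+R@np.array([x,y,-.042])) for y in(-.013,.013)])
E
```

```text
w6 9.3 [ 0.4566 -0.0064  0.0525] yaw 90.15
0.024970660200141947 29.85205739736557
offset units (tool now) [-0.53  0.27  0.  ] turn z units 0.0
[(98, 347.4, 199.6)]
blue [(579, 332.4, 159.3), (119, 332.4, 151.2)]
[array([290.3, 334. ]), array([341.1, 334. ])]
[array([286.1, 190.8]), array([345.4, 190.7])]
```

View pics/w6.png

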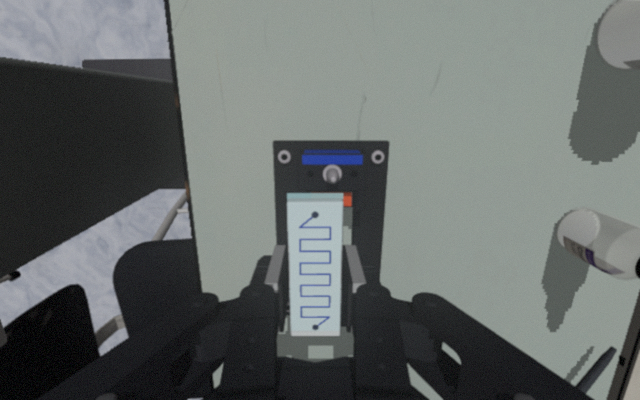

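The chip is held square at rows 199–335, cols 288–343. The base is beyond it: blue mark at (332,159), thick dowel (332,173), foot-plate screws (285,157) and (377,157). Now the chip-to-base offset from this same picture.

```bash
python3 - <<'E'
from h import *
from scipy.optimize import least_squares
c,s,im=load('w6');P=np.array(s["position"]);R=np.array(s["tool_rot"])
g=cv2.GaussianBlur(cv2.cvtColor(im,cv2.COLOR_BGR2GRAY),(3,3),0).astype(int)
col=np.median(g[180:350,296:300],1) if 0 else g[180:350,294:300].mean(1)
print("row profile",[(r,int(col[r-180])) for r in list(range(186,206,1))+list(range(328,342,1))])
for r in(215,320):print("cols",r,[(x,g[r,x]) for x in list(range(282,294))+list(range(334,350))])
hs=cv2.cvtColor(im,cv2.COLOR_BGR2HSV)
print("dowel",[int(x) for x in g[164:190,332]])
for z in(.0285,.0445):print("dowel tip px(332,173)",plane(c,(332,173),z))
print("screws",plane(c,(285,157),.010),plane(c,(377,157),.010))
b=blobs(im,(105,150,60),(125,255,255),(290,140,380,175),30)[0];print(b)
E
```

```text
row profile [(186, 50), (187, 51), (188, 51), (189, 51), (190, 51), (191, 60), (192, 88), (193, 126), (194, 150), (195, 157), (196, 157), (197, 155), (198, 152), (199, 150), (200, 153), (201, 163), (202, 176), (203, 184), (204, 186), (205, 185), (328, 183), (329, 182), (330, 179), (331, 177), (332, 178), (333, 180), (334, 175), (335, 154), (336, 120), (337, 97), (338, 91), (339, 92), (340, 93), (341, 92)]
cols 215 [(282, np.int64(55)), (283, np.int64(55)), (284, np.int64(54)), (285, np.int64(63)), (286, np.int64(93)), (287, np.int64(138)), (288, np.int64(172)), (289, np.int64(184)), (290, np.int64(186)), (291, np.int64(185)), (292, np.int64(184)), (293, np.int64(184)), (334, np.int64(184)), (335, np.int64(184)), (336, np.int64(185)), (337, np.int64(186)), (338, np.int64(185)), (339, np.int64(184)), (340, np.int64(181)), (341, np.int64(170)), (342, np.int64(146)), (343, np.int64(118)), (344, np.int64(100)), (345, np.int64(95)), (346, np.int64(95)), (347, np.int64(95)), (348, np.int64(95)), (349, np.int64(95))]
cols 320 [(282, np.int64(43)), (283, np.int64(48)), (284, np.int64(73)), (2
[... 201 characters left out ...]
 np.int64(182)), (335, np.int64(182)), (336, np.int64(183)), (337, np.int64(183)), (338, np.int64(177)), (339, np.int64(154)), (340, np.int64(110)), (341, np.int64(66)), (342, np.int64(45)), (343, np.int64(41)), (344, np.int64(40)), (345, np.int64(40)), (346, np.int64(41)), (347, np.int64(45)), (348, np.int64(49)), (349, np.int64(48))]
dowel [100, 126, 140, 138, 125, 115, 114, 117, 121, 124, 127, 129, 135, 145, 151, 148, 137, 118, 91, 67, 50, 42, 42, 42, 42, 41]
dowel tip px(332,173) [0.46722305 0.02502938 0.0285    ]
dowel tip px(332,173) [0.46632299 0.02854469 0.0445    ]
screws [0.43561539 0.03217964 0.01      ] [0.49916602 0.03231641 0.01      ]
[(579, 332.4, 159.3), (119, 332.4, 151.2)]
```

```bash
python3 - <<'E'
from h import *
from scipy.optimize import least_squares
c,s,im=load('w6');P=np.array(s["position"]);R=np.array(s["tool_rot"])
def f(v):
    x,y,k,L=v;q=lambda dx,dy:proj(c,P+R@np.array([x+dx,y+dy,-k]))
    a=(q(L,0)[1]-200.7,q(-L,0)[1]-335.7)
    out=list(a)
    for r,l,rr in((215,286.8,342.4),(320,290.,339.6)):
        t=L-2*L*(r-200.7)/135
        out+=[q(t,-.013)[0]-l,q(t,.013)[0]-rr]
    return out
r=least_squares(lambda v:f([v[0],v[1],v[2],.038]),[0,0,.035],diff_step=1e-2);print(r.x,np.round(r.fun,1))
print("dowel tip",plane(c,(332,178),.0445))
o=r.x[:2];w=P[:2]+(R@np.array([o[0],o[1],0]))[:2];print("chip centre world",w)
togo(s,[.4667-w[0],-.0265-w[1],0])
E
```

```text
[0.         0.         0.04525391] [-7.9  2.8 -0.8  3.1 -0.7  2.5]
dowel tip [0.46637717 0.02551686 0.0445    ]
chip centre world [ 0.4566232  -0.00642668]
offset units (tool now) [-0.5   0.25  0.  ] turn z units 0.0
```

```bash
sed -i 's/return np.round(\[c\["fx"\]\*u\[0\]+c\["cx"\],c\["fy"\]\*u\[1\]+c\["cy"\]\],1)/return np.array([c["fx"]*u[0]+c["cx"],c["fy"]*u[1]+c["cy"]])/' h.py
python3 - <<'E'
from h import *
from scipy.optimize import least_squares
c,s,im=load('w6');P=np.array(s["position"]);R=np.array(s["tool_rot"])
def f(v):
    x,y,k=np.array(v)/1000;L=.038;q=lambda dx,dy:proj(c,P+R@np.array([x+dx,y+dy,-k]))
    out=[q(L,0)[1]-200.7,q(-L,0)[1]-335.7]
    for r,l,rr in((215,286.8,342.4),(320,290.,339.6)):
        t=L-2*L*(r-200.7)/135
        out+=[q(t,-.013)[0]-l,q(t,.013)[0]-rr]
    return out
r=least_squares(f,[1,1,35]);print(r.x,np.round(r.fun,1))
o=r.x/1000;w=P[:2]+(R@np.array([o[0],o[1],0]))[:2];print("chip centre world",w)
togo(s,[.4667-w[0],-.0265-w[1],0])
E
```

```text
[-6.47604367 -0.47746612 35.72212931] [-0.1  0.2  0.3 -0.1  0.1 -0.2]
chip centre world [ 0.45616249 -0.01290394]
offset units (tool now) [-0.34  0.26  0.  ] turn z units 0.0
```

Request:
{"api": "drive_tool", "payload": {"offset": [[-0.09, 0.07, 0], [-0.09, 0.07, 0], [-0.09, 0.06, 0.2], [-0.09, 0.06, 0.2], [0, 0, 0.3], [0, 0, 0.3], [0, 0, 0.2], [0, 0, 0], [0, 0, 0], [0, 0, 0]], "turn": [[0, 0, 0], [0, 0, 0], [0, 0, 0], [0, 0, 0], [0, 0, 0], [0, 0, 0], [0, 0, 0], [0, 0, 0], [0, 0, 0], [0, 0, 0]], "hand": [0.2, 0.2, 0.2, 0.2, 0.2, 0.2, 0.2, 0.2, 0.2, 0.2]}}

```text
time_s: 10.6
position: [0.4674, -0.0196, 0.0047]
tool_rot: [[-0.0, 1.0, 0.001], [1.0, 0.0, -0.0], [-0.0, 0.001, -1.0]]
ft_force: [-0.6, -0.8, 0.0]
grip_width: 0.0252
gripper_force: 29.9
```

```bash
python3 - <<'E'
from h import *
c,im,s=snap('w7');print(s["ft_force"]);P=np.array(s["position"]);R=np.array(s["tool_rot"])
t=get_image("top");b=get_image("side");cv2.imwrite("pics/t7.png",t);cv2.imwrite("pics/s7.png",b)
for x,y,n in((.4667,.0245,"thick dowel"),(.4667,-.0795,"thin")):
  print(n,"px",[proj(c,(x,y,z)) for z in(.0285,.0445)])
print("chip pred",[proj(c,P+R@np.array([-.0065+dx,-.0005,-.0357])) for dx in(-.038,.038)])
w=cv2.resize(im[130:370,220:420],(500,600),interpolation=2)
k=cv2.resize(t[218:272,305:390],(300,190),interpolation=2);j=cv2.resize(b[195:280,260:335],(300,340),interpolation=2)
o=np.zeros((600,800,3),np.uint8);o[:,:500]=w;o[:190,500:]=k;o[200:540,500:]=j;cv2.imwrite("pics/v7.png",o)
E
```

```text
w7 10.6 [ 0.4674 -0.0196  0.0047] yaw 90.0
[-0.63353263 -0.76029494  0.01516974]
thick dowel px [array([314.18906392, 168.69195187]), array([314.17630341, 176.07357518])]
thin px [array([314.38920987, 343.33438314]), array([314.39698777, 364.66177399])]
chip pred [array([314.69609433, 335.88341133]), array([314.58969283, 200.63081885])]
```

View pics/v7.png

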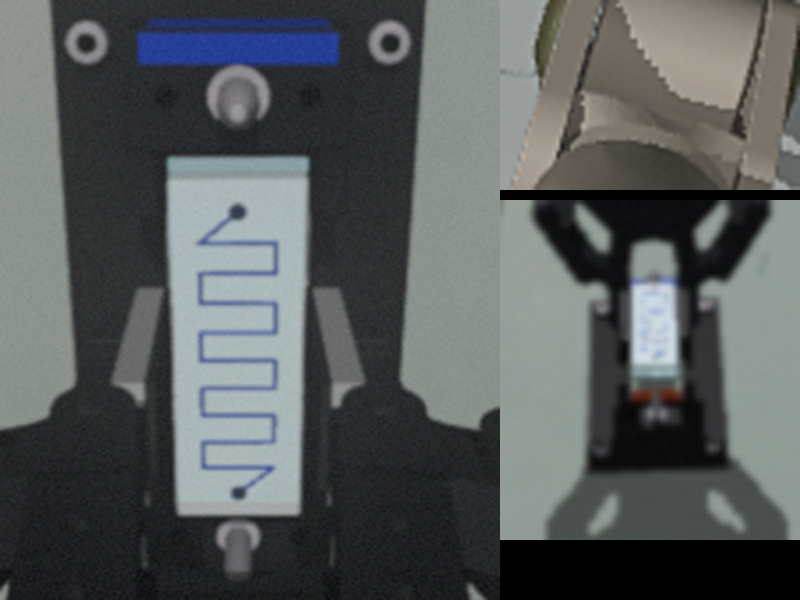

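The chip is centred over the dowel line: all at column 315 full-frame, thick dowel foot at row 169, thin at row 345, chip rows 201–336, yaw square. I'll use the 104 mm dowel spacing to settle the lengthwise offset.

```bash
python3 - <<'E'
from h import *
c,s,im=load('w7')
for d in(0,.003,.006,.009):
    a=plane(c,(315.4,169.2),.0285-d);b=plane(c,(315.2,344.8),.0285-d);print(d,a[1],b[1],"span",a[1]-b[1],"mid",(a[1]+b[1])/2,"x",a[0],b[0])
f=plane(c,(315,201.2),.0404);n=plane(c,(315,336.4),.0404);g=plane(c,(315,192.8),.0324)
print("chip",f[1],n[1],f[1]-n[1],(f[1]+n[1])/2,"bottom far",g[1], "x",f[0],n[0])
# refine ring rows
h=cv2.cvtColor(im,cv2.COLOR_BGR2GRAY).astype(int)
print([int(v) for v in h[152:185,309:322].max(1)]);print([int(v) for v in h[334:364,309:322].max(1)])
E
```

```text
0 0.02424780178481322 -0.08055900776667711 span 0.10480680955149033 mid -0.028155602990931946 x 0.46729000815816707 0.46717545239930086
0.003 0.02362473304075239 -0.08323137779968175 span 0.10685611084043414 mid -0.02980332237946468 x 0.4672998082163943 0.46718301253375494
0.006 0.02300166429669155 -0.08590374783268638 span 0.10890541212937793 mid -0.031451041767997415 x 0.4673096082746215 0.467190572668209
0.009 0.02237859555263072 -0.08857611786569099 span 0.11095471341832171 mid -0.03309876115653013 x 0.4673194083328487 0.46719813280266304
chip 0.011636756285381508 -0.0644119280338623 0.0760486843192438 -0.026387585874240393 bottom far 0.013400688742337317 x 0.467065849405761 0.4670389833208012
[68, 69, 68, 78, 121, 139, 143, 145, 144, 143, 138, 121, 114, 117, 122, 124, 126, 130, 129, 134, 150, 152, 153, 149, 147, 140, 117, 90, 66, 55, 42, 42, 39]
[168, 147, 84, 63, 89, 112, 139, 146, 145, 143, 141, 140, 136, 130, 119, 103, 104, 104, 104, 104, 108, 106, 108, 104, 92, 65, 58, 54, 44, 38]
```

```bash
python3 - <<'E'
from h import *
c,s,im=load('w7');z=s["position"][2]
for kb in(.022,.026,.028,.03,.034):
    n=plane(c,(315,336.4),z+kb+.0065)[1];f=plane(c,(315,192.8),z+kb)[1]
    w=plane(c,(342.4,215),z+kb+.006)[0]-plane(c,(286.8,215),z+kb+.006)[0]
    print(kb,"span",f-n,"mid",(f+n)/2,"width",w)
# top/side view: chip vs base in the side picture
b=cv2.imread("pics/s7.png");cs=camera_info("side");hsv=cv2.cvtColor(b,cv2.COLOR_BGR2HSV)
m=((hsv[...,2]>110)&(hsv[...,1]<90)).astype(np.uint8);x=297+2
print("V col",[(r,int(hsv[r,x-4:x+5,2].mean()),int(hsv[r,x-4:x+5,0].mean())) for r in range(203,256)])
for y in(-.0655,-.067,-.0265+.0385,):print(y,[proj(cs,(.467,y,zz)) for zz in(.024,.033,.039,.047)])
E
```

```text
0.022 span 0.08233999465204807 mid -0.029409653741849597 width 0.02756599806369542
0.026 span 0.08007619543415251 mid -0.02713515872971424 width 0.02682731297843094
0.028 span 0.07894429582520474 mid -0.02599791122364656 width 0.026457970435798728
0.03 span 0.07781239621625698 mid -0.024860663717578897 width 0.02608862789316646
0.034 span 0.07554859699836142 mid -0.02258616870544354 width 0.02534994280790198
V col [(203, 17, 111), (204, 36, 95), (205, 87, 82), (206, 133, 77), (207, 146, 76), (208, 148, 77), (209, 150, 75), (210, 152, 76), (211, 154, 76), (212, 150, 77), (213, 140, 92), (214, 139, 110), (215, 164, 113), (216, 199, 111), (217, 210, 106), (218, 212, 105), (219, 214, 103), (220, 215, 103), (221, 217, 103), (222, 215, 104), (223, 216, 105), (224, 218, 103), (225, 219, 104), (226, 220, 103), (227, 217, 104), (228, 216, 103), (229, 213, 103), (230, 214, 104), (231, 219, 103), (232, 218, 104), (233, 216, 104), (234, 216, 101), (235, 210, 99), (236, 174, 96), (237, 166, 95), (238, 167, 94), (239, 111, 91), (240, 82, 75), (241, 79, 26), (242, 86, 8), (243, 92, 5), (244, 80, 23), (245, 50, 77), (246, 50, 139), (247, 78, 130), (248, 89, 129), (249, 75, 128), (250, 50, 127), (251, 29, 123), (252, 18, 118), (253, 13, 121), (254, 12, 117), (255, 12, 120)]
-0.0655 [array([298.52281291, 245.59555056]), array([298.45241828, 242.72725276]), array([298.4051736 , 240.79613293]), array([298.34178662, 238.19745261])]
-0.067 [array([298.5326344 , 246.05546942]), array([298.46217128, 243.18647   ]), array([298.41487987, 241.25484747]), array([298.35142924, 238.65545219])]
0.012 [array([298.05352335, 223.23787983]), array([297.98663516, 220.4140423 ]), array([297.94177866, 218.51429729]), array([297.88163987, 215.95966367])]
```

Estimates of the lengthwise correction run from −2 to −5.5 mm. I'll take −3.3 mm, lower into the tapered pocket slowly, and feel for wall contact.

Request:
{"api": "drive_tool", "payload": {"offset": [[-0.04, 0, 0], [-0.04, 0, 0], [0, 0, 0.05], [0, 0, 0.05], [0, 0, 0.05], [0, 0, 0.05], [0, 0, 0.05], [0, 0, 0.05], [0, 0, 0], [0, 0, 0]], "turn": [[0, 0, 0], [0, 0, 0], [0, 0, 0], [0, 0, 0], [0, 0, 0], [0, 0, 0], [0, 0, 0], [0, 0, 0], [0, 0, 0], [0, 0, 0]], "hand": [0.2, 0.2, 0.2, 0.2, 0.2, 0.2, 0.2, 0.2, 0.2, 0.2]}}

```text
time_s: 12.0
position: [0.4672, -0.0228, -0.0076]
tool_rot: [[0.0, 1.0, 0.0], [1.0, -0.0, -0.0], [-0.0, 0.0, -1.0]]
ft_force: [1.2, -0.3, -0.6]
grip_width: 0.0252
gripper_force: 29.9
```

```bash
python3 - <<'E'
from h import *
c,im,s=snap('w8');print(s["ft_force"],s["wrist_torque"])
g=cv2.cvtColor(im,cv2.COLOR_BGR2GRAY).astype(int)
print([(r,int(v)) for r,v in zip(range(186,208),g[186:208,305:325].mean(1))]);print([(r,int(v)) for r,v in zip(range(326,350),g[326:350,300:306].mean(1))])
E
```

```text
w8 12.0 [ 0.4672 -0.0228 -0.0076] yaw 90.0
[ 1.17241605 -0.27351448 -0.63172415] [0.06939598 0.0210767  0.03994805]
[(186, 38), (187, 37), (188, 38), (189, 37), (190, 35), (191, 36), (192, 73), (193, 130), (194, 151), (195, 153), (196, 153), (197, 151), (198, 145), (199, 143), (200, 147), (201, 160), (202, 174), (203, 179), (204, 179), (205, 178), (206, 178), (207, 178)]
[(326, 177), (327, 178), (328, 178), (329, 177), (330, 174), (331, 166), (332, 165), (333, 164), (334, 163), (335, 144), (336, 79), (337, 35), (338, 40), (339, 50), (340, 45), (341, 39), (342, 39), (343, 39), (344, 37), (345, 37), (346, 38), (347, 38), (348, 37), (349, 36)]
```

Request:
{"api": "drive_tool", "payload": {"offset": [[0, 0, 0.02], [0, 0, 0.02], [0, 0, 0.02], [0, 0, 0.02], [0, 0, 0], [0, 0, 0], [0, 0, 0], [0, 0, 0], [0, 0, 0], [0, 0, 0]], "turn": [[0, 0, 0], [0, 0, 0], [0, 0, 0], [0, 0, 0], [0, 0, 0], [0, 0, 0], [0, 0, 0], [0, 0, 0], [0, 0, 0], [0, 0, 0]], "hand": [0.2, 0.2, 0.2, 0.2, 0.2, 0.2, 0.2, 0.2, 0.2, 0.2]}}

```text
time_s: 13.3
position: [0.4672, -0.0228, -0.0109]
tool_rot: [[-0.0, 1.0, 0.0], [1.0, 0.0, 0.0], [0.0, 0.0, -1.0]]
ft_force: [-0.5, 0.6, 5.4]
grip_width: 0.025
gripper_force: 30.4
```

The 5.4 N vertical force with no side force matches both pads (expected about 5.3 N). Release and lift.

Request:
{"api": "drive_tool", "payload": {"offset": [[0, 0, 0], [0, 0, 0], [0, 0, 0], [0, 0, 0], [0, 0, -0.1], [0, 0, -0.3], [0, 0, -0.7], [0, 0, -0.8], [0, 0, -0.8], [0, 0, 0]], "turn": [[0, 0, 0], [0, 0, 0], [0, 0, 0], [0, 0, 0], [0, 0, 0], [0, 0, 0], [0, 0, 0], [0, 0, 0], [0, 0, 0], [0, 0, 0]], "hand": [0.4, 0.5, 0.5, 0.5, 0.5, 0.6, 0.7, 0.7, 0.7, 0.7]}}

```text
time_s: 14.55
position: [0.4684, -0.023, 0.0998]
tool_rot: [[-0.0, 1.0, 0.005], [1.0, 0.0, -0.002], [-0.002, 0.005, -1.0]]
ft_force: [-0.5, 0.5, -0.2]
grip_width: 0.0598
gripper_force: 0.0
```

```bash
python3 - <<'E'
from h import *
c,im,s=snap('w9');print(s["ft_force"])
g=cv2.GaussianBlur(cv2.cvtColor(im,cv2.COLOR_BGR2GRAY),(3,3),0).astype(int)
hs=cv2.cvtColor(im,cv2.COLOR_BGR2HSV)
B=(.4672,-.0282)
for n,p in(("thick foot",(B[0],B[1]+.052,.0285)),("thick tip",(B[0],B[1]+.052,.0445)),("thin foot",(B[0],B[1]-.052,.0285)),("thin tip",(B[0],B[1]-.052,.0445)),("chip far top",(B[0],B[1]+.038,.032)),("chip near top",(B[0],B[1]-.038,.032)),("wall+",(B[0],B[1]+.0412,.0285)),("wall-",(B[0],B[1]-.0412,.0285)),("L",(B[0]-.013,B[1],.032)),("R",(B[0]+.013,B[1],.032))):print(n,np.round(proj(c,p),1))
u=proj(c,(B[0],B[1],.032)).round().astype(int);x=u[0]
r0=int(proj(c,(B[0],B[1]+.065,.03))[1]);r1=int(proj(c,(B[0],B[1]-.065,.03))[1])
print("col x=%d"%x,[(r,int(g[r,x-7:x-4].mean())) for r in range(r0,min(r1,399))])
for r in(u[1]-35,u[1]+35):print("row",r,[(k,g[r,k]) for k in range(x-28,x+29)])
E
```

```text
w9 14.55 [ 0.4684 -0.023   0.0998] yaw 90.01
[-0.53772901  0.52619558 -0.19733227]
thick foot [313.2 140. ]
thick tip [313.3 142.6]
thin foot [313.5 261.4]
thin tip [313.5 270.8]
chip far top [313.3 158.9]
chip near top [313.4 248.5]
wall+ [313.3 154. ]
wall- [313.4 250.1]
L [297.2 205.7]
R [329.5 205.6]
col x=313 [(122, 65), (123, 70), (124, 75), (125, 77), (126, 77), (127, 76), (128, 75), (129, 74), (130, 70), (131, 69), (132, 78), (133, 95), (134, 114), (135, 129), (136, 137), (137, 139), (138, 139), (139, 138), (140, 133), (141, 126), (142, 117), (143, 104), (144, 87), (145, 69), (146, 57), (147, 52), (148, 52), (149, 52), (150, 52), (151, 51), (152, 48), (153, 56), (154, 86), (155, 130), (156, 157), (157, 164), (158, 170), (159, 182), (160, 192), (161, 196), (162, 196), (163, 196), (164, 196), (165, 196), (166, 195), (167, 194), (168, 189), (169, 180), (170, 170), (171, 165), (172, 161), (173, 153), (174, 153), (175, 170), (176, 188), (177, 195), (178, 195), (179, 193), (180, 183), (181, 172), (182, 174), (183, 186), (184, 192), (185, 194), (186, 192), (187, 183), (188, 164), (1
[... 2777 characters left out ...]
64(194)), (310, np.int64(194)), (311, np.int64(193)), (312, np.int64(190)), (313, np.int64(188)), (314, np.int64(189)), (315, np.int64(192)), (316, np.int64(194)), (317, np.int64(195)), (318, np.int64(195)), (319, np.int64(194)), (320, np.int64(193)), (321, np.int64(193)), (322, np.int64(193)), (323, np.int64(193)), (324, np.int64(193)), (325, np.int64(194)), (326, np.int64(192)), (327, np.int64(174)), (328, np.int64(134)), (329, np.int64(89)), (330, np.int64(61)), (331, np.int64(50)), (332, np.int64(49)), (333, np.int64(50)), (334, np.int64(52)), (335, np.int64(53)), (336, np.int64(53)), (337, np.int64(52)), (338, np.int64(51)), (339, np.int64(50)), (340, np.int64(51)), (341, np.int64(52))]
```

The chip lies square and sideways centred, but seems about 2 mm too far toward the thick end, close to the wall. I'll regrip in place and slide it 2 mm toward the thin end, feeling for the walls.

Request:
{"api": "drive_tool", "payload": {"offset": [[0, 0, 0.8], [0, 0, 0.8], [0, 0, 0.6], [0, 0, 0.3], [0, 0, 0.16], [0, 0, 0], [0, 0, 0], [0, 0, 0], [0, 0, 0], [0, 0, 0]], "turn": [[0, 0, 0], [0, 0, 0], [0, 0, 0], [0, 0, 0], [0, 0, 0], [0, 0, 0], [0, 0, 0], [0, 0, 0], [0, 0, 0], [0, 0, 0]], "hand": [0.6, 0.6, 0.6, 0.6, 0.6, 0.4, 0.2, 0.2, 0.2, 0.2], "newtons": 20}}

```text
time_s: 15.85
position: [0.4675, -0.0228, -0.009]
tool_rot: [[-0.0, 1.0, 0.001], [1.0, 0.0, -0.0], [-0.0, 0.001, -1.0]]
ft_force: [0.3, 0.5, 3.7]
grip_width: 0.0252
gripper_force: 24.6
```

Request:
{"api": "drive_tool", "payload": {"offset": [[-0.01, 0, 0], [-0.01, 0, 0], [-0.01, 0, 0], [-0.01, 0, 0], [-0.01, 0, 0], [0, 0, 0], [0, 0, 0], [0, 0, 0], [0, 0, 0], [0, 0, 0]], "turn": [[0, 0, 0], [0, 0, 0], [0, 0, 0], [0, 0, 0], [0, 0, 0], [0, 0, 0], [0, 0, 0], [0, 0, 0], [0, 0, 0], [0, 0, 0]], "hand": [0.2, 0.2, 0.2, 0.2, 0.2, 0.2, 0.2, 0.2, 0.2, 0.2]}}

```text
time_s: 17.1
position: [0.4671, -0.0248, -0.0093]
tool_rot: [[0.0, 1.0, -0.0], [1.0, -0.0, -0.0], [-0.0, -0.0, -1.0]]
ft_force: [-0.3, 1.1, 4.4]
grip_width: 0.0249
gripper_force: 24.7
```

Request:
{"api": "drive_tool", "payload": {"offset": [[0, 0, 0], [0, 0, 0], [0, 0, 0], [0, 0, 0], [0, 0, -0.1], [0, 0, -0.3], [0, 0, -0.7], [0, 0, -0.8], [0, 0, -0.8], [0, 0, 0]], "turn": [[0, 0, 0], [0, 0, 0], [0, 0, 0], [0, 0, 0], [0, 0, 0], [0, 0, 0], [0, 0, 0], [0, 0, 0], [0, 0, 0], [0, 0, 0]], "hand": [0.4, 0.5, 0.5, 0.5, 0.5, 0.6, 0.7, 0.8, 0.8, 0.8]}}

```text
time_s: 18.35
position: [0.4683, -0.0251, 0.1014]
tool_rot: [[-0.0, 1.0, 0.005], [1.0, 0.0, -0.002], [-0.002, 0.005, -1.0]]
ft_force: [-0.0, 0.5, -0.4]
grip_width: 0.0683
gripper_force: 0.0
```

```bash
python3 - <<'E'
from h import *
c,im,s=snap('w10')
g=cv2.GaussianBlur(cv2.cvtColor(im,cv2.COLOR_BGR2GRAY),(3,3),0).astype(int)
def edge(v,lv,up):  # subpixel crossing
    for i in range(len(v)-1):
        if (v[i]-lv)*(v[i+1]-lv)<=0 and (v[i+1]>v[i])==up: return i+(lv-v[i])/(v[i+1]-v[i])
col=g[:,306:309].mean(1)
print("far bottom",146+edge(col[146:],110,True),"near",236+edge(col[236:],120,False))
print("rings",[int(v) for v in col[128:150]],[int(v) for v in col[252:270]])
B=(.4672,-.0275)
print("pred far bottom",proj(c,(B[0],B[1]+.038,.024))[1],"near (bevel)",proj(c,(B[0],B[1]-.038,.0295))[1],"rings",proj(c,(B[0],B[1]+.052,.0285))[1],proj(c,(B[0],B[1]-.052,.0285))[1])
for r in(171,235):
    v=g[r];print(r,286+edge(v[286:],120,True),320+edge(v[320:],120,False))
# lid measurement: old w1 + top, stripe and grip, plus corners
c1,s1,i1=load('w1');h=cv2.cvtColor(i1,cv2.COLOR_BGR2HSV);m=np.zeros(h.shape[:2],np.uint8)
m[115:235,385:490]=((h[115:235,385:490,2]>150)&(h[115:235,385:490,1]<60))*255
k=np.vstack(cv2.findContours(cv2.morphologyEx(m,cv2.MORPH_OPEN,np.ones((2,2))),0,2)[0])
P=np.array([plane(c1,q[0].astype(float),.012)[:2] for q in k],np.float32)*1000;r=cv2.minAreaRect(cv2.convexHull(P));print("lid rect",r)
print("stripe",[ (b,plane(c1,b[1:],.012)[:2]) for b in blobs(i1,(100,130,60),(125,255,255),(385,115,490,235),5)[0][:2]])
print("grip",[(b,plane(c1,b[1:],.042)) for b in blobs(i1,(0,0,0),(180,255,70),(415,150,480,210),50)[0][:1]])
E
```

```text
w10 18.35 [ 0.4683 -0.0251  0.1014] yaw 90.01
far bottom 153.53535353535352 near 243.0
rings [66, 75, 92, 112, 127, 135, 137, 137, 135, 130, 124, 115, 104, 88, 70, 57, 52, 50, 50, 51, 50, 48] [51, 53, 60, 71, 82, 89, 91, 87, 77, 68, 59, 53, 51, 51, 51, 51, 52, 53]
pred far bottom 153.38066757576058 near (bevel) 243.47048650697639 rings 136.1918824120467 257.7023988801803
171 296.05555555555554 329.6666666666667
235 297.45098039215685 328.2926829268293
lid rect ((483.14044189453125, -261.97308349609375), (147.42129516601562, 127.6813735961914), 23.814109802246094)
stripe [((61, 429.0, 157.4), array([ 0.4997758 , -0.23854622])), ((43, 414.2, 134.2), array([ 0.51762125, -0.21143127]))]
grip [((873, 446.0, 181.3), array([ 0.48383866, -0.25524684,  0.042     ]))]
```

The chip now sits centred: ends at rows 153.5/243.0 against 153.4/243.5 expected. Next, over to the lid.

Request:
{"api": "drive_tool", "payload": {"offset": [[-0.69, 0.27, 0], [-0.69, 0.27, 0], [-0.69, 0.27, 0], [-0.69, 0.27, 0], [-0.69, 0.27, 0], [-0.69, 0.27, 0], [-0.69, 0.27, 0], [-0.69, 0.27, 0], [0, 0, 0], [0, 0, 0]], "turn": [[0, 0, 0.73], [0, 0, 0.73], [0, 0, 0.73], [0, 0, 0.73], [0, 0, 0.73], [0, 0, 0.73], [0, 0, 0.73], [0, 0, 0.73], [0, 0, 0], [0, 0, 0]], "hand": [0.8, 0.8, 0.8, 0.8, 0.8, 0.8, 0.8, 0.8, 0.8, 0.8]}}

```text
time_s: 19.65
position: [0.4914, -0.2562, 0.0981]
tool_rot: [[0.573, 0.819, -0.001], [0.819, -0.573, 0.001], [0.0, -0.002, -1.0]]
ft_force: [-0.8, -0.0, -0.1]
grip_width: 0.0682
gripper_force: 0.0
```

```bash
cat > lid.py <<'E'
from h import *
import sys
c,im,s=snap(sys.argv[1])
h=cv2.cvtColor(im,cv2.COLOR_BGR2HSV);u=proj(c,(.4835,-.258,.03)).astype(int);print("u",u)
x0,x1,y0,y1=max(u[0]-90,0),u[0]+90,max(u[1]-140,0),min(u[1]+110,400)
m=np.zeros(h.shape[:2],np.uint8);m[y0:y1,x0:x1]=((h[y0:y1,x0:x1,2]>145)&(h[y0:y1,x0:x1,1]<70))*255
n,l,st,ce=cv2.connectedComponentsWithStats(m);print("white",[(st[i].tolist(),ce[i].round(1).tolist()) for i in range(1,n) if st[i,4]>150])
i=1+np.argmin([np.hypot(*(ce[j]-u))-st[j,4]*.05 for j in range(1,n)]);k=np.vstack(cv2.findContours(((l==i)*255).astype(np.uint8),0,2)[0])
P=np.array([plane(c,q[0].astype(float),.012)[:2] for q in k],np.float32)*1000;r=cv2.minAreaRect(cv2.convexHull(P));print("lid rect @12mm",r)
for b in blobs(im,(100,120,50),(128,255,255),(x0,y0,x1,y1),8)[0][:3]:print("blue",b,plane(c,b[1:],.012)[:2])
for b in blobs(im,(0,0,0),(180,255,75),(u[0]-60,u[1]-60,u[0]+60,u[1]+60),100)[0][:2]:print("dark",b,plane(c,b[1:],.030)[:2])
E
python3 lid.py w11
```

```text
w11 19.65 [ 0.4914 -0.2562  0.0981] yaw 55.01
u [308 206]
white [([282, 129, 55, 140, 3894], [306.2, 192.7])]
lid rect @12mm ((482.2650451660156, -260.4976806640625), (125.6916275024414, 44.174556732177734), 54.9910888671875)
blue (91, 308.8, 170.1) [ 0.49885402 -0.23660137]
blue (86, 309.0, 131.5) [ 0.51735316 -0.2107857 ]
dark (1487, 309.5, 210.8) [ 0.48234184 -0.26143761]
```

The lid rectangle measures 125.7 × 44.2 mm, centred at (0.4823, −0.2605), axis 55.0°, with the blue port and stripe along tool +x. Descend onto the grip block and grip.

Request:
{"api": "drive_tool", "payload": {"offset": [[-0.07, -0.04, 0.3], [-0.07, -0.04, 0.5], [-0.08, -0.04, 0.5], [0, 0, 0.5], [0, 0, 0.5], [0, 0, 0.35], [0, 0, 0.2], [0, 0, 0], [0, 0, 0], [0, 0, 0]], "turn": [[0, 0, 0], [0, 0, 0], [0, 0, 0], [0, 0, 0], [0, 0, 0], [0, 0, 0], [0, 0, 0], [0, 0, 0], [0, 0, 0], [0, 0, 0]], "hand": [0.8, 0.8, 0.8, 0.8, 0.8, 0.8, 0.7, 0.5, 0.2, 0.1], "newtons": 60}}

```text
time_s: 20.95
position: [0.4832, -0.2617, -0.0145]
tool_rot: [[0.574, 0.819, 0.001], [0.819, -0.574, -0.001], [-0.0, 0.002, -1.0]]
ft_force: [-0.2, 0.4, 3.3]
grip_width: 0.0226
gripper_force: 59.6
```

Request:
{"api": "drive_tool", "payload": {"offset": [[0, 0, 0], [0, 0, 0], [0, 0, 0], [0, 0, 0], [0, 0, 0], [0, 0, -0.2], [0, 0, -0.4], [0, 0, -0.6], [0, 0, -0.6], [0, 0, -0.6]], "turn": [[0, 0, 0], [0, 0, 0], [0, 0, 0], [0, 0, 0], [0, 0, 0], [0, 0, 0], [0, 0, 0], [0, 0, 0], [0, 0, 0], [0, 0, 0]], "hand": [0.1, 0.1, 0.1, 0.1, 0.1, 0.1, 0.1, 0.1, 0.1, 0.1]}}

```text
time_s: 22.2
position: [0.4825, -0.2612, 0.0816]
tool_rot: [[0.574, 0.819, -0.001], [0.819, -0.574, 0.0], [0.0, -0.001, -1.0]]
ft_force: [0.2, -0.5, -1.8]
grip_width: 0.0227
gripper_force: 59.0
```

Lid lifted (−1.8 N). Carry it over the base, turning to 90°.

Request:
{"api": "drive_tool", "payload": {"offset": [[0.69, -0.27, 0], [0.69, -0.27, 0], [0.69, -0.27, 0], [0.69, -0.27, 0], [0.69, -0.27, 0], [0.69, -0.27, 0], [0.69, -0.27, 0], [0.69, -0.27, 0], [0, 0, 0], [0, 0, 0]], "turn": [[0, 0, -0.73], [0, 0, -0.73], [0, 0, -0.73], [0, 0, -0.73], [0, 0, -0.73], [0, 0, -0.73], [0, 0, -0.73], [0, 0, -0.73], [0, 0, 0], [0, 0, 0]], "hand": [0.1, 0.1, 0.1, 0.1, 0.1, 0.1, 0.1, 0.1, 0.1, 0.1]}}

```text
time_s: 23.45
position: [0.4763, -0.0284, 0.0809]
tool_rot: [[0.001, 1.0, 0.0], [1.0, -0.001, -0.0], [-0.0, 0.0, -1.0]]
ft_force: [-0.6, -0.2, -2.6]
grip_width: 0.0226
gripper_force: 59.1
```

```bash
python3 - <<'E'
from h import *
c,im,s=snap('w12');P=np.array(s["position"]);R=np.array(s["tool_rot"]);print(s["ft_force"],s["grip_width"])
h=cv2.cvtColor(im,cv2.COLOR_BGR2HSV)
zt=P[2]+.0155+.012
m=((h[...,2]>145)&(h[...,1]<70)).astype(np.uint8)*255;m[:,:220]=0;m[:,420:]=0;m[:100]=0
n,l,st,ce=cv2.connectedComponentsWithStats(m);print([(st[i].tolist(),ce[i].round(1).tolist()) for i in range(1,n) if st[i,4]>100])
i=1+np.argmax(st[1:,4]);k=np.vstack(cv2.findContours(((l==i)*255).astype(np.uint8),0,2)[0])
for z in(zt-.003,zt,zt+.003):
    Q=np.array([plane(c,q[0].astype(float),z)[:2] for q in k],np.float32)*1000;r=cv2.minAreaRect(cv2.convexHull(Q));print("lid",z,r)
for b in blobs(im,(100,120,50),(128,255,255),(200,60,440,330),8)[0][:5]:print("blue",b,plane(c,b[1:],zt)[:2])
for y in(.052,-.052):print("hole pred top",y,proj(c,P+R@np.array([.0005+y,0,-.0275])),"dowel tip",proj(c,(.4672,-.0278+y,.0445)))
E
```

```text
w12 23.45 [ 0.4763 -0.0284  0.0809] yaw 89.96
[-0.57470561 -0.18779022 -2.58575337] 0.022622627258600144
[([220, 100, 109, 200, 7067], [240.2, 192.4]), ([267, 100, 153, 200, 18965], [359.2, 187.8]), ([296, 322, 43, 30, 975], [318.0, 337.2])]
lid 0.10542195526015405 ((490.13409423828125, -6.440299987792969), (76.93429565429688, 109.1025619506836), 5.494623184204102)
lid 0.10842195526015405 ((489.8515319824219, -5.384136199951172), (75.42340087890625, 106.95991516113281), 5.494669437408447)
lid 0.11142195526015405 ((489.5690612792969, -4.327968597412109), (73.91243743896484, 104.81719207763672), 5.4946465492248535)
blue (497, 302.3, 120.1) [0.4702133  0.03895831]
blue (456, 314.5, 133.5) [0.47575627 0.03294283]
blue (337, 314.4, 199.5) [0.47565893 0.00113438]
hole pred top 0.052 [315.67392556 152.63641965] dowel tip [301.52580579 137.52064264]
hole pred top -0.052 [315.62500642 335.94457302] dowel tip [303.40538119 276.79952534]
```

Stripe and port put the held lid's centre at (0.4757, −0.0279), axis 90°. It needs −8.5 mm in x. Shift, then lower onto the dowel tips.

Request:
{"api": "drive_tool", "payload": {"offset": [[0, -0.1, 0], [0, -0.11, 0.1], [0, 0, 0.2], [0, 0, 0.2], [0, 0, 0.2], [0, 0, 0.2], [0, 0, 0.1], [0, 0, 0], [0, 0, 0], [0, 0, 0]], "turn": [[0, 0, 0], [0, 0, 0], [0, 0, 0], [0, 0, 0], [0, 0, 0], [0, 0, 0], [0, 0, 0], [0, 0, 0], [0, 0, 0], [0, 0, 0]], "hand": [0.1, 0.1, 0.1, 0.1, 0.1, 0.1, 0.1, 0.1, 0.1, 0.1]}}

```text
time_s: 24.75
position: [0.4678, -0.028, 0.041]
tool_rot: [[-0.0, 1.0, 0.001], [1.0, 0.0, -0.0], [-0.0, 0.001, -1.0]]
ft_force: [0.8, -0.2, -3.0]
grip_width: 0.0228
gripper_force: 59.1
```

```bash
python3 - <<'E'
from h import *
c,im,s=snap('w13');P=np.array(s["position"]);print(s["ft_force"])
zt=P[2]+.0155+.012;h=cv2.cvtColor(im,cv2.COLOR_BGR2HSV)
for b in blobs(im,(100,120,50),(128,255,255),(200,40,440,330),8)[0][:5]:print("blue",b,plane(c,b[1:],zt)[:2])
print("stripe lid: 60.8 -> centre")
g=cv2.cvtColor(im,cv2.COLOR_BGR2GRAY).astype(int)
R=np.array(s["tool_rot"])
for y,n in((.052,"thick"),(-.052,"thin")):
    u=proj(c,P+R@np.array([.0005+y,-.0006,-.0275]));d=proj(c,(.4672,-.0278+y,.0445));print(n,"hole",u,"dowel",d)
    a,b=u.round().astype(int);print(g[max(b-14,0):min(b+15,400):2,a-14:a+15:2])
# base blue mark from w10 vs w13
c0,s0,i0=load('w10');print("mark w10",[(b,plane(c0,b[1:],.0285)[:2]) for b in blobs(i0,(100,120,50),(128,255,255),(250,80,380,160),30)[0][:2]])
E
```

```text
w13 24.75 [ 0.4678 -0.028   0.041 ] yaw 90.0
[ 0.82523414 -0.18857951 -2.96850053]
blue (456, 314.5, 133.5) [0.46722076 0.03329181]
blue (396, 314.1, 122.5) [0.46704235 0.03823379]
blue (336, 314.5, 199.6) [0.46719465 0.00143069]
blue (8, 309.2, 117.9) [0.4648189  0.04027418]
stripe lid: 60.8 -> centre
thick hole [314.36413191 152.62166972] dowel [314.4598107  146.26391488]
[[194 195 194 194 197 190 188 176 178 184 193 195 193 191 194]
 [195 193 193 195 176 141 122 127 122 130 158 182 195 193 195]
 [195 194 193 163 119 114 137 149 130 105 101 142 183 194 195]
 [194 197 177 126 101 103 109 108  98  80  85 140 149 188 193]
 [196 194 146 133 112  87  92  99  92  72  89 131 128 173 193]
 [193 185 136  87  99  85  85  77  81  77  93  83 103 167 193]
 [198 183 131  69  63  74  83  86  86  76  61  60  97 170 189]
 [193 182 140  80  57  58  56  60  62  53  55  63 109 173 191]
 [194 189 156 110  69  56  52  61  54  54  57  81 144 180 195]
 [193 195 174 144 111 101  86  76  71  96 112 123 172 187 190]
 [193 191 188 174 153 135 140 139 139 137 141 170 190 190 194]
 [193 195 195 190 182 177 163 
[... 606 characters left out ...]
87]
 [191 188 185 172 108  83 124 135 134 117 129 179 188 187 189]
 [188 188 189 150 105 118 131 133 132 119 121 173 186 189 186]
 [188 190 185 154 112 120 131 136 132 116 132 176 188 187 187]
 [190 187 185 172 153 132 132 137 130 135 177 185 187 188 188]
 [190 188 186 189 180 177 177 177 183 189 189 187 189 186 190]
 [190 191 189 189 188 188 193 198 193 190 189 187 187 188 189]
 [188 187 189 188 186 191 188 187 189 189 188 183 188 189 188]
 [187 184 188 189 186 187 186 187 186 188 190 187 189 188 190]
 [123 164 188 187 188 184 188 188 190 187 189 191 186 187 190]
 [112 162 185 185 185 186 186 185 186 186 185 187 183 184 188]]
mark w10 [((468, 313.1, 123.6), array([0.46711826, 0.03397798]))]
```

The lid is centred at (0.4672, −0.0275), matching the base within 0.5 mm. The thick dowel shows inside its hole on the right column. Lower slowly over the tips.

Request:
{"api": "drive_tool", "payload": {"offset": [[0, 0, 0.05], [0, 0, 0.05], [0, 0, 0.05], [0, 0, 0.05], [0, 0, 0.05], [0, 0, 0.05], [0, 0, 0.05], [0, 0, 0.05], [0, 0, 0], [0, 0, 0]], "turn": [[0, 0, 0], [0, 0, 0], [0, 0, 0], [0, 0, 0], [0, 0, 0], [0, 0, 0], [0, 0, 0], [0, 0, 0], [0, 0, 0], [0, 0, 0]], "hand": [0.1, 0.1, 0.1, 0.1, 0.1, 0.1, 0.1, 0.1, 0.1, 0.1]}}

```text
time_s: 26.05
position: [0.4677, -0.028, 0.0248]
tool_rot: [[0.0, 1.0, 0.0], [1.0, -0.0, -0.0], [-0.0, 0.0, -1.0]]
ft_force: [0.1, 0.5, -2.3]
grip_width: 0.0228
gripper_force: 59.1
```

```bash
python3 - <<'E'
from h import *
c,im,s=snap('w14');P=np.array(s["position"]);R=np.array(s["tool_rot"]);print(s["ft_force"],s["wrist_torque"])
g=cv2.cvtColor(im,cv2.COLOR_BGR2GRAY).astype(int)
for y,n in((.052,"thick"),(-.052,"thin")):
    u=proj(c,P+R@np.array([.0005+y,-.0006,-.0275]));print(n,u,proj(c,(.4672,-.0278+y,.0445)))
    a,b=u.round().astype(int);b=b if y>0 else b-2;print(g[b-16:b+15:2,a-14:a+15:2])
E
```

```text
w14 26.05 [ 0.4677 -0.028   0.0248] yaw 90.0
[ 0.05380929  0.5349245  -2.29513042] [-0.03356272  0.0197954   0.07040401]
thick [314.38902821 152.6617564 ] [314.67121519 150.77509406]
[[142 143 143 141 144 144 140 144 144 144 139 142 144 141 144]
 [193 192 191 195 194 188 184 179 175 186 193 190 190 194 192]
 [194 194 194 192 174 139 116 107 112 124 158 181 193 193 190]
 [193 193 191 163 116  87  80  74  75  78  99 141 181 195 192]
 [194 192 176 117  85  78  73  75  76  71  74 109 151 184 191]
 [194 191 145 101  79  84  88  92  85  75  71  87 132 171 191]
 [194 183 131  96  79  81  99 103  99  75  68  92 119 161 194]
 [191 180 130  94  82  80  97 104  93  74  66  89 105 161 189]
 [194 181 140  85  89  84  83  84  81  73  85  84 111 172 190]
 [192 185 155 107  76  82  82  77  83  82  70  79 140 180 192]
 [193 193 175 143 110  93  82  65  70  80 101 122 174 188 191]
 [191 193 191 171 150 134 135 122 124 137 134 173 188 191 194]
 [190 195 192 187 180 173 159 156 158 173 182 193 193 193 193]
 [193 195 192 193 190 191 196 197 198 197 193 190 191 193 192]
 [194 192 193 193 193 194 192 194 1
[... 461 characters left out ...]
7 185]
 [188 185 186 187 189 188 179 169 176 184 190 184 185 187 188]
 [187 187 184 191 168 124  83  80  91 122 169 187 184 186 187]
 [190 185 186 168 111 107 120 129 122 111 120 176 188 186 186]
 [187 187 185 151  99 119 130 133 132 112 107 169 188 188 186]
 [182 189 186 153 112 117 130 139 128 121 137 176 188 187 187]
 [184 190 185 166 151 133 130 121 127 140 176 182 185 186 189]
 [184 188 188 186 178 173 174 169 179 191 189 186 187 186 187]
 [186 189 186 188 186 187 191 198 194 190 187 186 188 184 187]
 [185 185 185 187 186 185 190 185 187 185 183 188 187 188 188]
 [185 187 186 185 187 189 186 189 188 188 186 187 188 185 188]
 [184 187 187 184 188 187 188 189 187 186 188 186 187 187 185]]
```

Both dowel tips show centred in their holes (thick about (314,150) vs hole centre row 151; thin about (314,334)), with no contact force. Continue down toward the chip.

Request:
{"api": "drive_tool", "payload": {"offset": [[0, 0, 0.03], [0, 0, 0.03], [0, 0, 0.03], [0, 0, 0.03], [0, 0, 0.03], [0, 0, 0.03], [0, 0, 0], [0, 0, 0], [0, 0, 0], [0, 0, 0]], "turn": [[0, 0, 0], [0, 0, 0], [0, 0, 0], [0, 0, 0], [0, 0, 0], [0, 0, 0], [0, 0, 0], [0, 0, 0], [0, 0, 0], [0, 0, 0]], "hand": [0.1, 0.1, 0.1, 0.1, 0.1, 0.1, 0.1, 0.1, 0.1, 0.1]}}

```text
time_s: 27.35
position: [0.4676, -0.028, 0.0175]
tool_rot: [[0.0, 1.0, 0.0], [1.0, -0.0, -0.0], [-0.0, 0.0, -1.0]]
ft_force: [0.9, 0.5, -3.3]
grip_width: 0.0228
gripper_force: 59.2
```

Request:
{"api": "drive_tool", "payload": {"offset": [[0, 0, 0.02], [0, 0, 0.02], [0, 0, 0.02], [0, 0, 0.02], [0, 0, 0], [0, 0, 0], [0, 0, 0], [0, 0, 0], [0, 0, 0], [0, 0, 0]], "turn": [[0, 0, 0], [0, 0, 0], [0, 0, 0], [0, 0, 0], [0, 0, 0], [0, 0, 0], [0, 0, 0], [0, 0, 0], [0, 0, 0], [0, 0, 0]], "hand": [0.1, 0.1, 0.1, 0.1, 0.1, 0.1, 0.1, 0.1, 0.1, 0.1]}}

```text
time_s: 28.6
position: [0.4677, -0.028, 0.0145]
tool_rot: [[-0.0, 1.0, 0.0], [1.0, 0.0, -0.0], [-0.0, 0.0, -1.0]]
ft_force: [-1.4, 0.0, 5.3]
grip_width: 0.0229
gripper_force: 60.0
```

Spring force is building (about 7.8 N on the pads, roughly 0.8 mm to go). Press on until it seats.

Request:
{"api": "drive_tool", "payload": {"offset": [[0, 0, 0.01], [0, 0, 0.01], [0, 0, 0.01], [0, 0, 0.01], [0, 0, 0.01], [0, 0, 0], [0, 0, 0], [0, 0, 0], [0, 0, 0], [0, 0, 0]], "turn": [[0, 0, 0], [0, 0, 0], [0, 0, 0], [0, 0, 0], [0, 0, 0], [0, 0, 0], [0, 0, 0], [0, 0, 0], [0, 0, 0], [0, 0, 0]], "hand": [0.1, 0.1, 0.1, 0.1, 0.1, 0.1, 0.1, 0.1, 0.1, 0.1]}}

```text
time_s: 29.85
position: [0.4677, -0.028, 0.0139]
tool_rot: [[-0.0, 1.0, 0.001], [1.0, 0.0, -0.001], [-0.001, 0.001, -1.0]]
ft_force: [-6.7, 1.6, 24.2]
grip_width: 0.0232
gripper_force: 62.8
```

Request:
{"api": "drive_tool", "payload": {"offset": [[0, -0.01, 0], [0, 0, 0], [0, 0, 0], [0, 0, 0], [0, 0, 0], [0, 0, 0], [0, 0, 0], [0, 0, 0], [0, 0, 0], [0, 0, 0]], "turn": [[0, 0, 0], [0, 0, 0], [0, 0, 0], [0, 0, 0], [0, 0, 0], [0, 0, 0], [0, 0, 0], [0, 0, 0], [0, 0, 0], [0, 0, 0]], "hand": [0.1, 0.1, 0.1, 0.1, 0.1, 0.1, 0.1, 0.1, 0.1, 0.1]}}

```text
time_s: 31.1
position: [0.4678, -0.028, 0.0139]
tool_rot: [[-0.0, 1.0, 0.002], [1.0, 0.0, -0.001], [-0.001, 0.002, -1.0]]
ft_force: [-5.7, 2.1, 23.3]
grip_width: 0.0228
gripper_force: 62.5
```

```bash
python3 - <<'E'
from h import *
c,im,s=snap('w15');print(s["ft_force"],s["wrist_torque"])
for b in blobs(im,(100,120,50),(128,255,255),(200,40,440,330),8)[0][:4]:print("blue",b)
# lid plate side edges in wrist view, far and near ends (roll check): bright columns
g=cv2.cvtColor(im,cv2.COLOR_BGR2GRAY).astype(int);g0=cv2.cvtColor(load('w14')[2],cv2.COLOR_BGR2GRAY).astype(int)
for r in(165,180,325):
  for n,q in(("w14",g0),("w15",g)):
    x=np.flatnonzero(q[r,240:400]>165)+240;print(r,n,x.min(),x.max())
# lid end edges along column
for n,q in(("w14",g0),("w15",g)):
    x=np.flatnonzero(q[110:380,300]>150)+110;print(n,"rows",x.min(),x.max())
# side view: white lid end face, lower edge row, left vs right
b=get_image("side");cv2.imwrite("pics/s15.png",b);cs=camera_info("side");P=(.4672,-.0278)
for dx in(-.018,.018):
    t=[proj(cs,(P[0]+dx,P[1]-.063,z)).round(1) for z in(.0285,.0405)];x=int(t[0][0].round());print("pred edge bottom/top",t,[(r,int(b[r,x].mean())) for r in range(int(t[1][1])-3,int(t[0][1])+6)])
E
```

```text
w15 31.1 [ 0.4678 -0.028   0.0139] yaw 90.01
[-5.7411444   2.06992767 23.25572115] [0.3892594  1.13535093 0.01949148]
blue (456, 314.5, 133.5)
blue (347, 314.4, 199.6)
blue (230, 314.2, 124.0)
blue (76, 319.4, 120.2)
165 w14 269 360
165 w15 269 360
180 w14 270 359
180 w15 270 359
325 w14 297 337Traceback (most recent call last):
  File "<stdin>", line 8, in <module>
    return umr_minimum(a, axis, None, out, keepdims, initial, where)
ValueError: zero-size array to reduction operation minimum which has no identity
```

The lid seated hard: 23 N, with the underside at 0.0139 + 0.0145 = 28.4 mm against the 28.5 mm shoulder. It has not shifted in the grip and the tilt is under 0.002 rad. Handing in while still pressing.

```bash
python3 -c "
from rig import env
print(env.close_job())"
```

```text
the job is handed in; nothing more can be done
None
```

I handed the job in at about 31 s: the chip is released on the spring pads and the lid is over both dowels with its blue port at the thick-dowel end, still held down at about 23 N. Flushness rests on the hard stop and measured height (28.4 mm against the 28.5 mm shoulder), not a final picture, and the dropper bottle, beaker and petri dish were left alone.

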